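# Loosen the left-hand lever nut and take out the horseshoe plate

## Task

The tyre on the wheel stand is held down by a lever nut with a left-hand thread: loosen it by carefully pushing its red-handled lever clockwise (seen from above) all the way until you feel it come up against its springy end stop, never forcing it against either stop. Then draw the blue horseshoe plate out sideways by its tab, slot trailing, and set it down flat in the grey parts tray, tab up, leaving the loose tyre, the red tape roll and the white spool where they are.

Things in the scene. Friction and masses are not known exactly. Their poses are not given: they have to be found in the camera images.
- stand: Fixed wheel stand: round base 112 mm across, tyre on it (94 mm across), aluminium hub plate with its top 57 mm above the table. Origin on the axis of the upright 16 mm spindle, at table height, z up. On the spindle, upwards: blue plate, brass clamp cup 58 mm across, lever nut. The cup's rim blocks the plate until the lever, which raises it, is within about 0.15 rad of its loose stop.
- lever: Lever nut turning about the spindle at constant height: hub 34 mm across, top 119 mm above the table; stays where left. It starts tight or partly slack; clockwise it has 0.8 to 1.7 rad to go, unknown, under a steady drag of 6 N at the handle, then a springy stop adds about 2 N per mm. Its angle does not tell where the stops are. Over 25 N on it, squeeze included, spoils it. Origin on the axis.
- lever_grip (a point): Point on the axis of the lever's upright red handle, 135 mm above the table, 70 mm from the spindle axis. Handle round, 16 to 19 mm thick, from the arm (12 mm thick, top 111 mm above the table) up to 151 mm. Starts on the side away from the plate's tab. Push it, or cage it loosely between half-open fingers, rather than squeeze it.
- plate: Blue horseshoe plate, loose, about 0.12 kg, flat on the hub plate round the spindle: flange 60 mm wide, 5 mm thick, 20 mm slot open towards its +x, boss on it up to 13 mm, upright tab at -x. Origin at the slot's round end, on the underside (on the spindle axis at the start); z up. Extends from x = -54 to +22 mm. Comes out only towards its own -x, kept level for at least 50 mm.
- plate_tab (a point): Grasp point on the plate's tab, 45 mm towards -x from the plate's origin and 34 mm above its underside. The tab is 12 mm thick along the plate's y (grip it across this), 18 mm long along x, and reaches from 5 to 50 mm above the plate's underside.
- tray: Grey shallow parts tray, fixed, 160 mm along its x, 120 mm along its y, 22 mm high, walls and floor 4 to 5 mm thick. Origin under its centre at table height, z up.
- loose_tyre: Loose spare tyre lying flat, 104 mm across, 52 mm high; a bystander. Origin under its centre.
- tape_roll: Red tape roll standing flat, 54 mm across, 38 mm high; a bystander. Origin under its centre.
- spool: White empty spool, 70 mm across, 51 mm high; a bystander. Origin under its centre.

How it is judged:
By the outcome, as a careful person would: the job done as asked, in the order asked, and still so for the second after the job is handed in, with the robot touching nothing.
It also fails if it takes over 70 s, if anything falls off the work surface, if the arm or the gripper's body presses on something with over 40 N, if the wrist force passes 120 N, or if a joint passes its speed limit or range.

## Robot

A 7-joint arm with a two-finger parallel gripper is mounted at the origin on the work surface; the furniture and walls round the work are solid. World frame = base frame: x ahead of the robot, y to its left, z up, the work surface at z = 0. Lengths are in m, angles in rad, forces in N, time in s.
With the tool pointing down it reaches from about 0.425 to 0.925 m from the base axis. Payload 6.8 kg.
Tool frame: the origin (TCP) lies at the very end of the fingers, on their centre line; the grasp point (between the pads) lies 19 mm behind it; z points along the fingers, y is the direction in which the jaws open and shut (so a half turn about z gives the same grasp; the last joint's range is limited). The gripper opens to 85 mm and grips with 20 to 120 N. Pads are 22 mm wide; open, the fingers measure 114 mm over their backs; the gripper's body (76 mm by 85 mm) begins 54 mm behind the grasp point. The pads swing forward as they close: fully open they stand 13 mm farther back than shut.
Start: joints at [1.051, 0.477, 0.022, 1.555, -0.011, 1.109, -0.083], TCP at [0.27, -0.619, 0.231] pointing down, gripper open.
Joint ranges: [-2.96, 2.96], [-0.34, 2.1], [-1.41, 1.46], [0.24, 2.44], [-1.37, 4.51], [0.17, 1.92], [-2.96, 2.96]. Speed limits (rad/s): [2.39, 2.39, 3.14, 3.14, 3.14, 3.14, 3.14].

## Interface

Orientations are given as a rotation vector (axis times angle).
In Python, from bench import monitor, viewer, job gives the robot as it stands. The module is installed in compiled form; this text tells all that it offers.
- The arm moves only by the tool drive_tool, never from a script. Its argument "commands" is a list of rows, each an object with "linear": the shift along the tool's x, y, z in m, a list of three; "dr": the turn, a rotation vector about the tool's x, y, z in degrees, a list of three; "jaw": the closure, from 0 (fully open) to 1 (shut). A call has 1 to 8 rows; each row shifts and turns the pose as measured when the row begins, along the tool's axes as they then stand; what a row does not reach is not made up. A row lasts 1/8 s, in which the tool goes at most 62.5 mm and 10.7 degrees, less where a joint would pass 70% of its speed; a pose out of reach is approached as far as the arm can. A call is refused whole if a number of a shift passes 0.0625 or a number of a turn 10.7, either way. A call with a gripper value outside its range is refused whole. The fingers move at their own pace and stop on an object; "force" is the grip in N (left out, the last holds). Time passes only in rows, so rows that do not move let the fingers close. It gives the time, the measured TCP pose, the force and the opening at its end, in the units of the state.
- monitor.get_obs(): the state, without advancing time (a new reading comes with each control period).
- viewer.grab_frame(name): name is "side" or "top" or "wrist"; returns the picture (420x560x3 uint8, red, green, blue); there is no depth.
- viewer.calibration(name): a dict with "K" (3x3 intrinsics, pixels), "R" (3x3) and "t" (3): a world point X has camera coordinates R X + t. Camera axes: x right, y down, z forward; pixel columns grow to the right and rows downward; lengths in m; the calibration is good to about 2 mm. A picture is of the moment at which its call begins: read the wrist's pose just before it. calibration takes no time and is no camera call; for the wrist camera it gives the pose at the moment of the call.
- job.hand_in(): hands the job in, once; it reports no verdict.
The state is a dict: "clock": time; "joints": joint angles; "qvel": joint speeds; "tau": joint torques, N m; "tcp_pos": TCP position; "orientation": TCP orientation; "contact_force": force on the tool from outside, world axes, zero at the start; "moment": the same for the moment, N m; "grip_width": finger opening in m.
Only numpy, scipy, OpenCV 4.12 (cv2) and the standard library are available. Lean on these libraries where they do the work, as an engineer would, in place of code of your own. Each camera call takes 0.05 s, during which the arm holds its last target.

## Working session

There is one attempt and no reset: what is moved stays moved. The work goes in short steps, Python scripts to look and compute and a tool call to move; the robot and the scene stay as the last step left them, time stands still between calls to the robot, and variables do not carry over. Pictures are saved under pics/ and viewed, and the job is handed in when it is done.

Besides the shell and the picture viewer there is one more tool, called after "Emit:" as name(argument=value, ...), one argument or row to a line, values as JSON. drive_tool: Moves the arm, as the interface text tells. Its arguments: {"type":"object","properties":{"commands":{"type":"array"},"force":{"type":"number"}},"required":["commands"]}

```bash
mkdir -p pics
cat > h.py <<'E'
import numpy as np, cv2, json
from bench import monitor, viewer, job
from scipy.spatial.transform import Rotation as Ro
def snap(n,tag):
    c=viewer.calibration(n); im=viewer.grab_frame(n)
    cv2.imwrite(f'pics/{tag}.png',cv2.cvtColor(im,cv2.COLOR_RGB2BGR))
    np.savez(f'pics/{tag}.npz',**{k:np.array(c[k]) for k in 'KRt'}); return im
def cal(tag):
    d=np.load(f'pics/{tag}.npz'); return d['K'],d['R'],d['t']
def atz(tag,u,v,z):
    K,R,t=cal(tag); d=R.T@np.linalg.solve(K,[u,v,1.]); c=-R.T@t
    return c+d*(z-c[2])/d[2]
def proj(tag,X):
    K,R,t=cal(tag); p=K@(R@np.array(X)+t); return p[:2]/p[2]
def crop(tag,x0,y0,x1,y1,s,out):
    im=cv2.imread(f'pics/{tag}.png')[y0:y1,x0:x1]; cv2.imwrite(f'pics/{out}.png',cv2.resize(im,None,fx=s,fy=s,interpolation=cv2.INTER_CUBIC))
def st():
    o=monitor.get_obs(); R=Ro.from_rotvec(o['orientation']).as_matrix()
    print('t',round(o['clock'],3),'p',np.round(o['tcp_pos'],4),'F',np.round(o['contact_force'],1),'w',round(o['grip_width'],4)); print(np.round(R,3)); return o,R
E
python3 - <<'E'
from h import *
st(); print(monitor.get_obs())
for n in ['side','top','wrist']: snap(n,n+'0'); print(n,cal(n+'0'))
E
```

```text
t 0.0 p [ 0.2699 -0.618   0.2303] F [-0.1 -0.1  0.5] w 0.0856
[[ 0.916  0.4   -0.001]
 [ 0.4   -0.916  0.002]
 [-0.    -0.002 -1.   ]]
{'clock': 0.0, 'joints': array([ 1.05088928,  0.47781058,  0.02237477,  1.55649707, -0.0115197 ,
        1.10933311, -0.08311032]), 'qvel': array([-7.78911331e-04,  8.78258881e-05,  2.51481252e-04,  9.18950014e-04,
       -4.13046625e-04, -1.42989219e-04, -7.22694924e-05]), 'tau': array([-4.43015342e-04, -5.96454656e+01,  1.60733387e+00, -2.81195068e+01,
        1.22823397e-02,  9.28371563e-03,  1.63895811e-05]), 'tcp_pos': array([ 0.26989656, -0.61800742,  0.23030013]), 'orientation': array([-3.07343528e+00, -6.41882006e-01,  8.33486843e-04]), 'contact_force': array([-0.13577927, -0.07637715,  0.54019592]), 'moment': array([ 0.04353559, -0.02520517,  0.04018862]), 'grip_width': 0.08562227120499145}
side (array([[476.08693394,   0.        , 270.02938939],
       [  0.        , 476.08693394, 208.12996168],
       [  0.        ,   0.        ,   1.        ]]), array([[ 0.97532761, -0.22007948,  0.01735141],
       [-0.06411697, -0.35760192, -0.93167048],
       [ 0.21124645,  0.90757142, -0.36288985]]), array([-0.51180504,  0.10880346,  1.04145583]))
top (array([[428.42596826,   0.        , 279.63393433],
       [  0.        , 428.42596826, 213.82170646],
       [  0.        ,   0.        ,   1.        ]]), array([[-2.21227842e-02, -9.99755203e-01, -3.42202941e-04],
       [-9.97978330e-01,  2.21038613e-02, -5.95875121e-02],
       [ 5.95804893e-02, -9.76730555e-04, -9.98223027e-01]]), array([-0.07040929,  0.52712422,  0.9433032 ]))
wrist (array([[293.55142489,   0.        , 279.04292423],
       [  0.        , 293.55142489, 206.2554744 ],
       [  0.        ,   0.        ,   1.        ]]), array([[ 0.39988554, -0.91656346, -0.00172898],
       [-0.87546209, -0.38251071,  0.29538395],
       [-0.27139949, -0.11660611, -0.95537706]]), array([-0.67475993, -0.03905326,  0.37958966]))
```

View pics/top0.png

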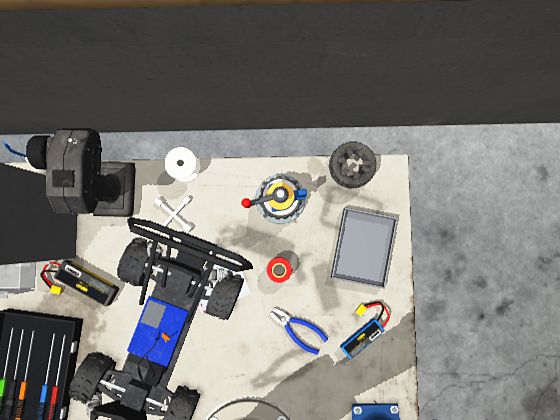

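View pics/side0.png

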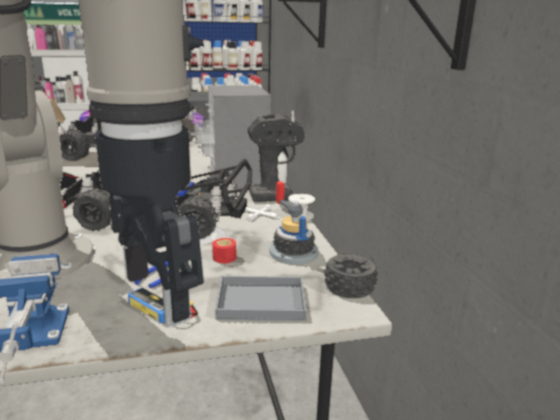

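View pics/wrist0.png

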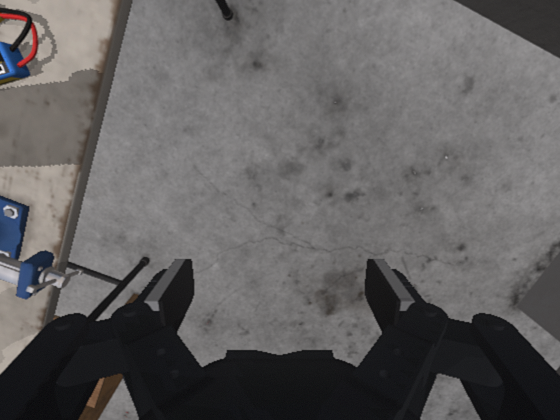

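Run:
```python
from h import *
crop('top0',220,130,420,290,4,'c1'); crop('side0',250,160,390,300,4,'c2')
```

```text
(no output)
```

View pics/c1.png

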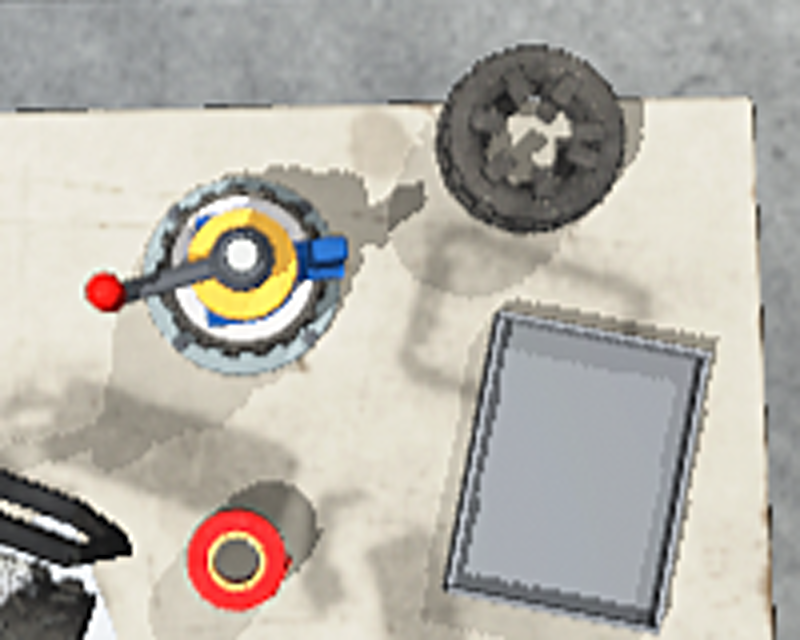

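View pics/c2.png

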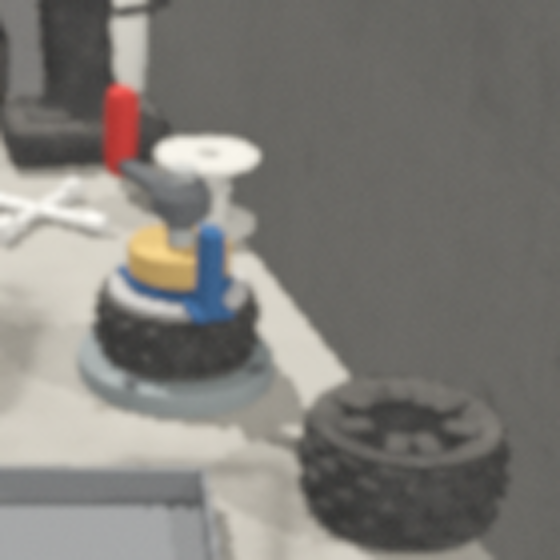

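Run:
```python
from h import *
def T(u,v,z): return atz('top0',220+u/4,130+v/4,z)
hub=T(243,254,.119); han=T(105,291,.151); tab=T(322,257,.107)
print('hub',hub,'handle',han,np.linalg.norm((han-hub)[:2]),'tab',tab,np.linalg.norm((tab-hub)[:2]))
print('angles',np.arctan2(*(han-hub)[1::-1]),np.arctan2(*(tab-hub)[1::-1]))
print('base',T(243,275,.01))
c=[T(*p,.022) for p in [(500,313),(713,350),(657,625),(447,588)]]
for i in range(4): print(c[i],np.linalg.norm(c[i]-c[(i+1)%4]))
print('tray',np.mean(c,0))
print('tyre',T(532,138,.052),'tape',T(238,560,.038))
print('cup',T(243,262,.08))
print('spool',atz('top0',181,163,.051), 'car corner',T(130,550,.1))
for X in [hub,han,tab]: print(proj('side0',X))
```

```text
hub [ 0.55998055 -0.08509419  0.119     ] handle [ 0.54013171 -0.01814661  0.151     ] 0.06982804324081733 tab [ 0.55885063 -0.12520811  0.107     ] 0.04012982422765926
angles 1.8590236389219146 -1.5989565409204156
base [ 0.55978356 -0.08533601  0.01      ]
[ 0.53425813 -0.22775398  0.022     ] 0.11993305372141312
[ 0.5110368  -0.34541751  0.022     ] 0.155152082944499
[ 0.36027793 -0.30875784  0.022     ] 0.11717607041664631
[ 0.38304354 -0.19381455  0.022     ] 0.15497656857258305
tray [ 0.4471541  -0.26893597  0.022     ]
tyre [ 0.62685928 -0.24343863  0.052     ] tape [ 0.40205556 -0.07904568  0.038     ]
cup [ 0.55996214 -0.08518188  0.08      ]
spool [0.6386002  0.12965828 0.051     ] car corner [ 0.41269102 -0.02459958  0.1       ]
[295.29264176 204.67624786]
[279.51963052 181.7760802 ]
[299.65686522 216.66677737]
```

```bash
cat >> h.py <<'E'
def plan(target, yaw, n, o=None):
    """rows from present pose to target, tool down with tool-y at yaw (deg)"""
    o=o or monitor.get_obs(); R=Ro.from_rotvec(o['orientation']).as_matrix(); p=np.array(o['tcp_pos'])
    y=np.array([np.cos(np.radians(yaw)),np.sin(np.radians(yaw)),0]); z=np.array([0,0,-1.]); Rt=np.c_[np.cross(y,z),y,z]
    rv=Ro.from_matrix(R.T@Rt).as_rotvec(); print('total turn tool',np.round(np.degrees(rv),2))
    d=(np.array(target)-p)/n
    for i in range(n):
        Ri=R@Ro.from_rotvec(rv*i/n).as_matrix()
        print(i,np.round(Ri.T@d,4),np.round(np.degrees(rv)/n,2))
E
python3 - <<'E'
from h import *
K,R,t=cal('wrist0'); o,Rt=st(); c=-R.T@t
print('cam in tool',Rt.T@(c-o['tcp_pos']), Rt.T@R.T)
plan([.54,-.018,.24],16.5,14)
E
```

```text
t 0.15 p [ 0.27   -0.6182  0.2306] F [ 0.4 -0.4 -0.7] w 0.086
[[ 0.916  0.4   -0.001]
 [ 0.4   -0.916  0.001]
 [-0.    -0.001 -1.   ]]
cam in tool [ 0.07455716  0.00068452 -0.14247533] [[-3.53150613e-04 -9.55401315e-01 -2.95310351e-01]
 [ 9.99999888e-01 -2.44084282e-04 -4.06190061e-04]
 [ 3.15993903e-04 -2.95310461e-01  9.55401294e-01]]
total turn tool [-7.000e-02 -5.000e-02 -8.291e+01]
0 [ 0.0348 -0.0316 -0.0006] [-0.   -0.   -5.92]
1 [ 0.0379 -0.0278 -0.0006] [-0.   -0.   -5.92]
2 [ 0.0406 -0.0237 -0.0006] [-0.   -0.   -5.92]
3 [ 0.0428 -0.0194 -0.0006] [-0.   -0.   -5.92]
4 [ 0.0446 -0.0149 -0.0007] [-0.   -0.   -5.92]
5 [ 0.0459 -0.0102 -0.0007] [-0.   -0.   -5.92]
6 [ 0.0467 -0.0054 -0.0007] [-0.   -0.   -5.92]
7 [ 0.047  -0.0006 -0.0007] [-0.   -0.   -5.92]
8 [ 0.0468  0.0043 -0.0007] [-0.   -0.   -5.92]
9 [ 0.0461  0.0091 -0.0007] [-0.   -0.   -5.92]
10 [ 0.0449  0.0138 -0.0007] [-0.   -0.   -5.92]
11 [ 0.0433  0.0183 -0.0007] [-0.   -0.   -5.92]
12 [ 0.0412  0.0227 -0.0007] [-0.   -0.   -5.92]
13 [ 0.0386  0.0268 -0.0007] [-0.   -0.   -5.92]
```

Emit:
drive_tool(
  commands=[
    {"linear": [0.035, -0.032, 0], "dr": [0, 0, -5.9], "jaw": 0.3},
    {"linear": [0.038, -0.028, 0], "dr": [0, 0, -5.9], "jaw": 0.6},
    {"linear": [0.041, -0.024, 0], "dr": [0, 0, -5.9], "jaw": 0.62},
    {"linear": [0.043, -0.02, 0], "dr": [0, 0, -5.9], "jaw": 0.62},
    {"linear": [0.045, -0.015, 0], "dr": [0, 0, -5.9], "jaw": 0.62},
    {"linear": [0.046, -0.01, 0], "dr": [0, 0, -5.9], "jaw": 0.62},
    {"linear": [0.047, -0.005, 0], "dr": [0, 0, -5.9], "jaw": 0.62},
    {"linear": [0.047, 0, 0], "dr": [0, 0, -5.9], "jaw": 0.62},
  ],
  force=20,
)

```text
clock: 1.15
tcp_pos: [0.4239, -0.2647, 0.2282]
orientation: [-2.541, -1.842, 0.004]
contact_force: [0.9, -0.4, -0.1]
grip_width: 0.0324
```

Run:
```python
from h import *
st(); snap('wrist','w1'); plan([.54,-.018,.24],16.5,8)
```

```text
t 1.15 p [ 0.4239 -0.2647  0.2282] F [ 0.9 -0.4 -0.1] w 0.0324
[[ 0.311  0.95  -0.004]
 [ 0.95  -0.311  0.001]
 [-0.    -0.004 -1.   ]]
total turn tool [ -0.14  -0.25 -33.9 ]
0 [ 0.0328  0.0045 -0.0014] [-0.02 -0.03 -4.24]
1 [ 0.0324  0.0069 -0.0014] [-0.02 -0.03 -4.24]
2 [ 0.0318  0.0093 -0.0014] [-0.02 -0.03 -4.24]
3 [ 0.031   0.0116 -0.0014] [-0.02 -0.03 -4.24]
4 [ 0.0301  0.0139 -0.0014] [-0.02 -0.03 -4.24]
5 [ 0.029   0.0161 -0.0014] [-0.02 -0.03 -4.24]
6 [ 0.0277  0.0182 -0.0014] [-0.02 -0.03 -4.24]
7 [ 0.0263  0.0202 -0.0014] [-0.02 -0.03 -4.24]
```

View pics/w1.png

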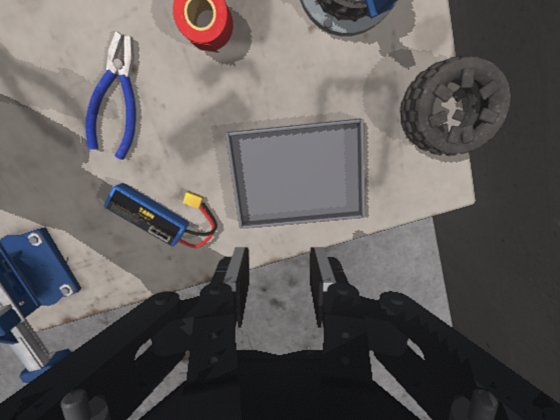

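Emit:
drive_tool(
  commands=[
    {"linear": [0.045, 0.003, 0], "dr": [0, 0, -5.5], "jaw": 0.62},
    {"linear": [0.045, 0.006, 0], "dr": [0, 0, -5.5], "jaw": 0.62},
    {"linear": [0.0, 0.0, 0], "dr": [0, 0, 0], "jaw": 0.62},
  ],
)

```text
clock: 1.58
tcp_pos: [0.4594, -0.169, 0.2286]
orientation: [-2.33, -2.101, -0.002]
contact_force: [-0.1, 0.1, -0.4]
grip_width: 0.0328
```

Run:
```python
from h import *
st(); snap('wrist','w2'); crop('w2',150,0,480,250,2.4,'w2c')
```

```text
t 1.575 p [ 0.4594 -0.169   0.2286] F [-0.1  0.1 -0.4] w 0.0328
[[ 0.103  0.995 -0.002]
 [ 0.995 -0.103  0.004]
 [ 0.004 -0.003 -1.   ]]
```

View pics/w2c.png

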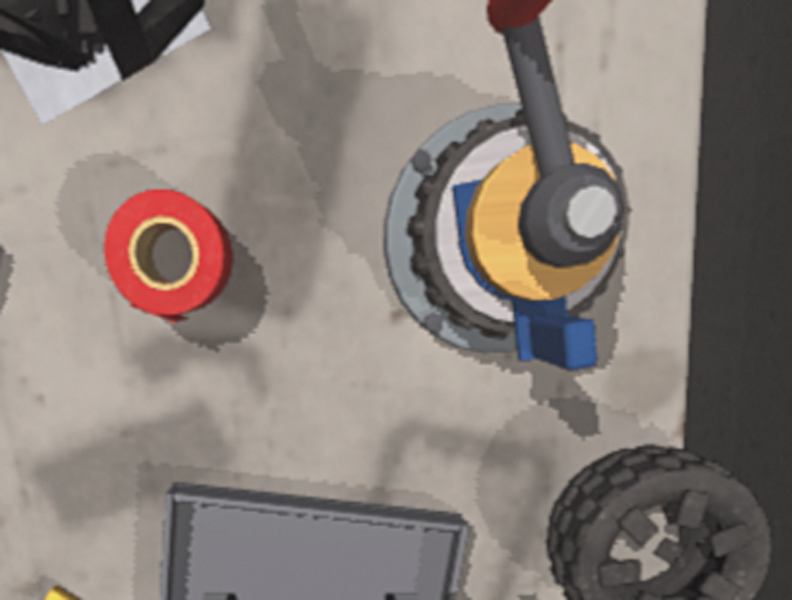

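Run:
```python
from h import *
W=lambda u,v,z: atz('w2',150+u/2.4,v/2.4,z)
c=[W(*p,.107) for p in [(566,323),(594,318),(597,366),(567,370)]]
for i in range(4): print(c[i],np.linalg.norm(c[i]-c[(i+1)%4]))
m=np.mean(c,0); print('tab',m)
hub=np.array([.56,-.0852]); d=m[:2]-hub; print(np.linalg.norm(d),np.degrees(np.arctan2(d[1],d[0])))
print('hub',W(575,214,.119),proj('w2',[.56,-.0852,.119]))
print('tyre',W(655,540,.052))
# flange edges (blue) at z .062 / base center
print('tray corners',W(172,485,.022),W(466,517,.022))
print(proj('w2',[.56,-.0852,.015])*2.4-[360,0])
```

```text
[ 0.5578606  -0.11995344  0.107     ] 0.010157676689579094
[ 0.56799207 -0.11922418  0.107     ] 0.01759242512957166
[ 0.56933163 -0.13676553  0.107     ] 0.011073489011089808
[ 0.55826316 -0.13709886  0.107     ] 0.017150148871258177
tab [ 0.56336186 -0.1282605   0.107     ]
0.04319153834925744 -85.53580314295975
hub [ 0.55665424 -0.08355943  0.119     ] [393.77044144  90.8850006 ]
tyre [ 0.61966634 -0.2319857   0.052     ]
tray corners [ 0.38494913 -0.18867156  0.022     ] [ 0.53525622 -0.22171887  0.022     ]
[503.79449141 236.61629568]
```

Run:
```python
from h import *
plan([.54,-.018,.175],16.5,4)
```

```text
total turn tool [ -0.15  -0.22 -22.63]
0 [0.0402 0.0162 0.0134] [-0.04 -0.06 -5.66]
1 [0.0384 0.02   0.0134] [-0.04 -0.06 -5.66]
2 [0.0363 0.0237 0.0134] [-0.04 -0.06 -5.66]
3 [0.0338 0.0272 0.0134] [-0.04 -0.06 -5.66]
```

Emit:
drive_tool(
  commands=[
    {"linear": [0.04, 0.016, 0], "dr": [0, 0, -5.7], "jaw": 0.62},
    {"linear": [0.039, 0.02, 0], "dr": [0, 0, -5.7], "jaw": 0.62},
    {"linear": [0.037, 0.024, 0.015], "dr": [0, 0, -5.7], "jaw": 0.62},
    {"linear": [0.034, 0.027, 0.02], "dr": [0, 0, -5.7], "jaw": 0.62},
    {"linear": [0, 0, 0], "dr": [0, 0, 0], "jaw": 0.62},
  ],
)

```text
clock: 2.25
tcp_pos: [0.5412, -0.0234, 0.1916]
orientation: [-1.884, -2.51, 0.004]
contact_force: [-0.1, -0.7, 0.3]
grip_width: 0.0329
```

Run:
```python
from h import *
plan([.54,-.018,.175],16.5,1)
st(); snap('wrist','w3');snap('top','t3');crop('t3',200,130,360,250,5,'t3c')
```

```text
total turn tool [-0.23 -0.04 -0.27]
0 [0.0055 0.0004 0.0166] [-0.23 -0.04 -0.27]
t 2.25 p [ 0.5412 -0.0234  0.1916] F [-0.1 -0.7  0.3] w 0.0329
[[-0.279  0.96  -0.004]
 [ 0.96   0.279 -0.   ]
 [ 0.001 -0.004 -1.   ]]
```

View pics/w3.png

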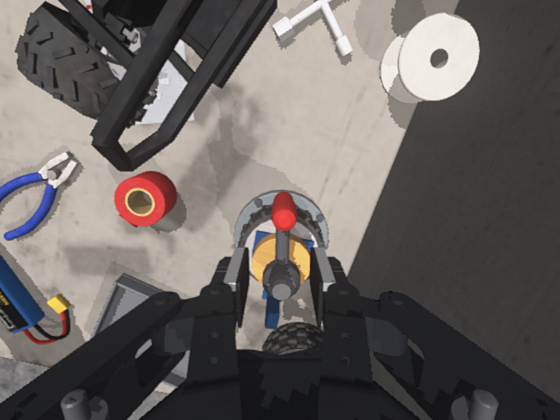

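View pics/t3c.png

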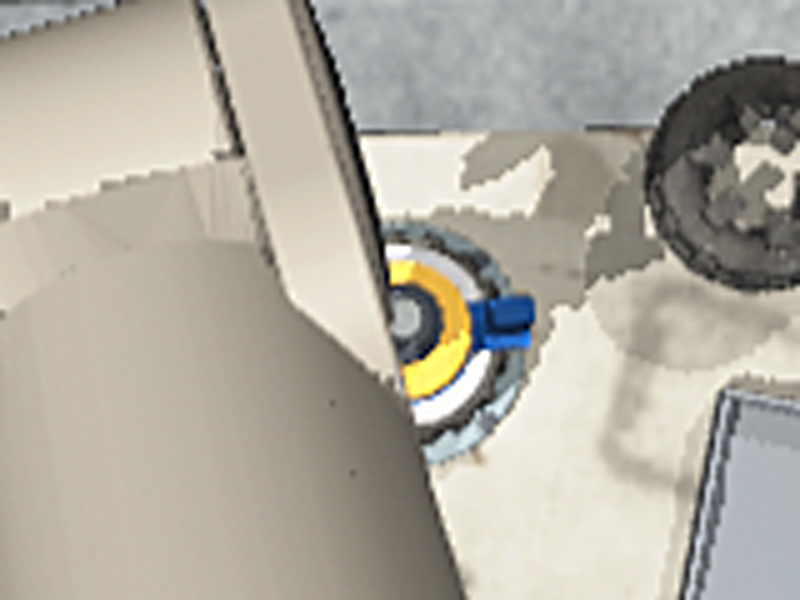

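Run:
```python
from h import *
print(atz('w3',284,216,.151),atz('w3',281,286,.125),proj('w3',[.54,-.018,.151]),proj('w3',[.559,-.085,.119]))
print('tab',atz('t3',200+508/5,130+313/5,.107),[atz('t3',200+a/5,130+b/5,.107)[:2] for a,b in [(485,300),(530,295),(530,325),(488,332)]], atz('t3',200+403/5,130+318/5,.125))
```

```text
[ 0.54027792 -0.01188408  0.151     ] [ 0.55789993 -0.07886844  0.125     ] [280.99238788 224.22809539] [280.18616053 288.4952706 ]
tab [ 0.5621663  -0.12752581  0.107     ] [array([ 0.56767925, -0.11831609]), array([ 0.56931571, -0.13664915]), array([ 0.55707409, -0.13633335]), array([ 0.55459846, -0.1192133 ])] [ 0.55914331 -0.08476364  0.125     ]
```

Emit:
drive_tool(
  commands=[
    {"linear": [0.008, 0.001, 0.02], "dr": [0, 0, 0], "jaw": 0.62},
    {"linear": [0, 0, 0.025], "dr": [0, 0, 0], "jaw": 0.62},
    {"linear": [0, 0, 0.02], "dr": [0, 0, 0], "jaw": 0.62},
    {"linear": [0, 0, 0.008], "dr": [0, 0, 0], "jaw": 0.62},
    {"linear": [0, 0, 0], "dr": [0, 0, 0], "jaw": 0.62},
  ],
)

```text
clock: 2.98
tcp_pos: [0.5394, -0.032, 0.1204]
orientation: [1.916, 2.482, -0.012]
contact_force: [-0.6, 0.8, 0.6]
grip_width: 0.0323
```

Run:
```python
from h import *
st(); snap('wrist','w4');snap('side','s4');crop('s4',220,120,360,270,4,'s4c')
plan([.54,-.0155,.118],16.5,1)
```

```text
t 2.975 p [ 0.5394 -0.032   0.1204] F [-0.6  0.8  0.6] w 0.0323
[[-0.253  0.967 -0.   ]
 [ 0.967  0.253 -0.01 ]
 [-0.009 -0.003 -1.   ]]
total turn tool [-0.07  0.55 -1.78]
0 [0.0154 0.004  0.0029] [-0.07  0.55 -1.78]
```

View pics/w4.png

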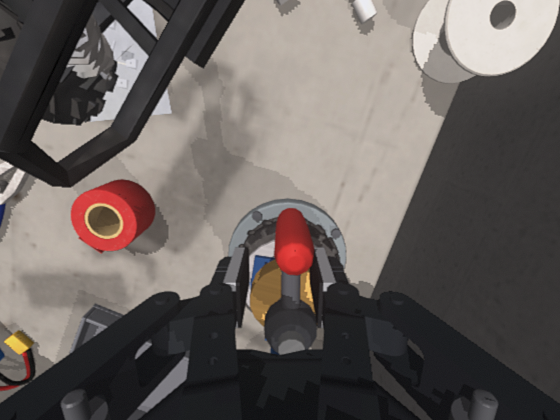

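View pics/s4c.png

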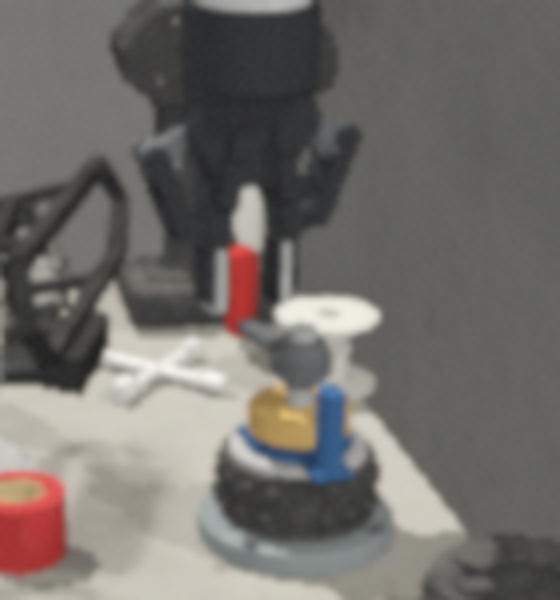

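Emit:
drive_tool(
  commands=[
    {"linear": [0.008, 0.002, 0.001], "dr": [0, 0.3, -1], "jaw": 0.62},
    {"linear": [0.008, 0.002, 0.001], "dr": [0, 0.3, -0.8], "jaw": 0.62},
    {"linear": [0, 0, 0], "dr": [0, 0, 0], "jaw": 0.62},
  ],
)

```text
clock: 3.45
tcp_pos: [0.5408, -0.0133, 0.1205]
orientation: [1.876, 2.52, 0.003]
contact_force: [-0.2, 0.6, -0.7]
grip_width: 0.0328
```

Run:
```python
from h import *
st(); snap('wrist','w5');
plan([.54,-.0155,.118],16.5,1)
crop('w5',180,150,380,300,4,'w5c')
```

```text
t 3.45 p [ 0.5408 -0.0133  0.1205] F [-0.2  0.6 -0.7] w 0.0328
[[-0.287  0.958  0.001]
 [ 0.958  0.287  0.001]
 [ 0.001  0.002 -1.   ]]
total turn tool [ 0.09 -0.04  0.14]
0 [-0.0015 -0.0013  0.0025] [ 0.09 -0.04  0.14]
```

View pics/w5c.png

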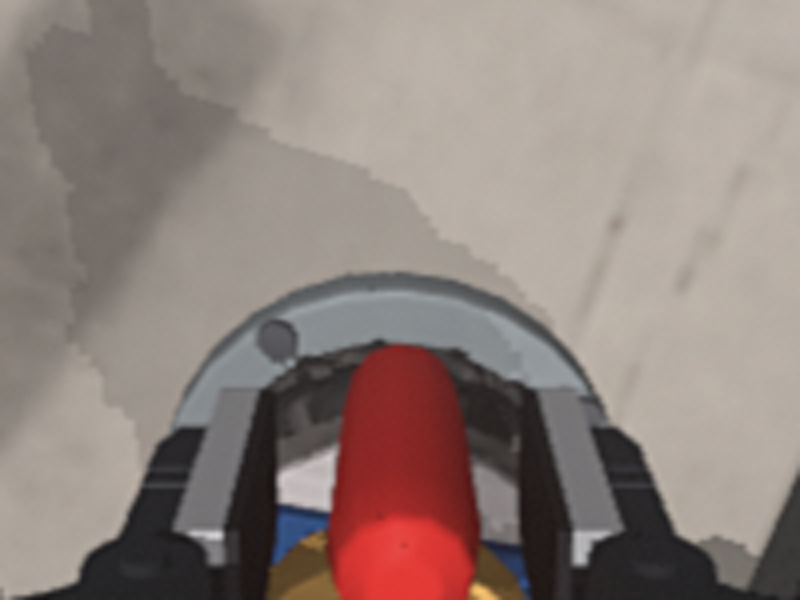

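Emit:
drive_tool(
  commands=[
    {"linear": [-0.001, 0.004, 0.001], "dr": [0, 0, 3], "jaw": 0.62},
    {"linear": [0, 0.004, 0], "dr": [0, 0, 3], "jaw": 0.62},
    {"linear": [0, 0.004, 0], "dr": [0, 0, 3], "jaw": 0.62},
    {"linear": [0, 0.004, 0], "dr": [0, 0, 3], "jaw": 0.62},
  ],
)

```text
clock: 4.0
tcp_pos: [0.553, -0.013, 0.1188]
orientation: [-2.135, -2.299, 0.01]
contact_force: [-5.9, -0.3, 4.6]
grip_width: 0.0327
```

```bash
cat >> h.py <<'E'
C=np.array([.5595,-.085])
def arc():
    o,R=st(); F=np.array(o['contact_force']); p=np.array(o['tcp_pos']); d=p[:2]-C
    ya=np.degrees(np.arctan2(R[1,1],R[0,1]))
    print('theta',np.degrees(np.arctan2(d[1],d[0])),'rho',np.linalg.norm(d),'toolx ang',ya+90,'F tool',np.round(R.T@F,2),'moment',np.round(o['moment'],2))
E
python3 -c "
from h import *
arc()"
```

```text
t 4.0 p [ 0.553  -0.013   0.1188] F [-5.9 -0.3  4.6] w 0.0327
[[-0.074  0.997 -0.007]
 [ 0.997  0.074 -0.002]
 [-0.002 -0.008 -1.   ]]
theta 95.13865034492629 rho 0.07230896796232716 toolx ang 94.21877783534813 F tool [ 0.13 -5.98 -4.54] moment [-0.21  1.21 -0.08]
```

Emit:
drive_tool(
  commands=[
    {"linear": [0, 0.005, -0.002], "dr": [0, 0, 4], "jaw": 0.62},
    {"linear": [-0.0005, 0.005, -0.001], "dr": [0, 0, 4], "jaw": 0.62},
    {"linear": [-0.0005, 0.005, 0], "dr": [0, 0, 4], "jaw": 0.62},
    {"linear": [-0.0005, 0.005, 0], "dr": [0, 0, 4], "jaw": 0.62},
  ],
)

```text
clock: 4.5
tcp_pos: [0.5625, -0.0151, 0.1182]
orientation: [-2.434, -1.961, 0.041]
contact_force: [-6.0, 2.3, 4.7]
grip_width: 0.0328
```

```bash
python3 -c "
from h import *
arc()"
```

```text
t 4.5 p [ 0.5625 -0.0151  0.1182] F [-6.   2.3  4.7] w 0.0328
[[ 0.213  0.977 -0.03 ]
 [ 0.977 -0.213 -0.004]
 [-0.011 -0.029 -1.   ]]
theta 87.5748969480775 rho 0.0699142794752364 toolx ang 77.70429149364111 F tool [ 0.97 -6.44 -4.52] moment [ 0.41  1.33 -0.04]
```

Emit:
drive_tool(
  commands=[
    {"linear": [0.001, 0.007, -0.004], "dr": [-1, 0, 0], "jaw": 0.62},
    {"linear": [0.001, 0.007, -0.003], "dr": [-1, 0, 1], "jaw": 0.62},
    {"linear": [0, 0.007, -0.002], "dr": [-0.5, 0, 2], "jaw": 0.62},
  ],
)

```text
clock: 4.88
tcp_pos: [0.5736, -0.0156, 0.1217]
orientation: [2.493, 1.903, -0.024]
contact_force: [-6.1, 4.7, -3.5]
grip_width: 0.0318
```

```bash
python3 -c "
from h import *
arc()
snap('wrist','w6');snap('side','s6');crop('s6',220,120,360,270,4,'s6c')"
```

```text
t 4.875 p [ 0.5736 -0.0156  0.1217] F [-6.1  4.7 -3.5] w 0.0318
[[ 0.263  0.965 -0.009]
 [ 0.965 -0.263 -0.013]
 [-0.015 -0.005 -1.   ]]
theta 78.54853116642381 rho 0.07077527421660623 toolx ang 74.72630172827478 F tool [ 2.97 -7.09  3.54] moment [ 0.85  1.14 -0.14]
```

View pics/s6c.png

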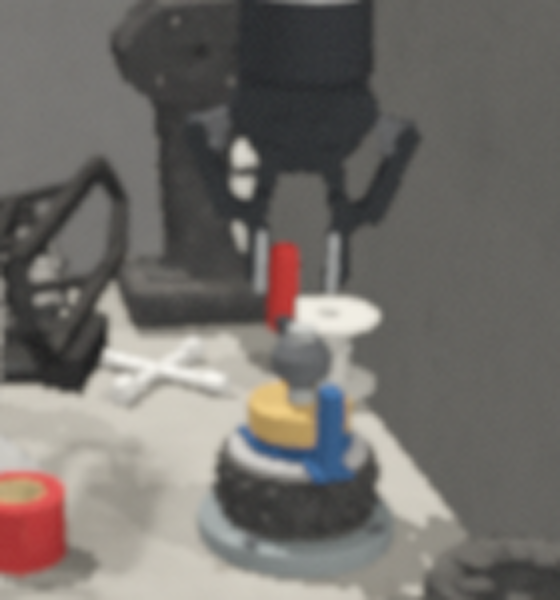

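View pics/w6.png

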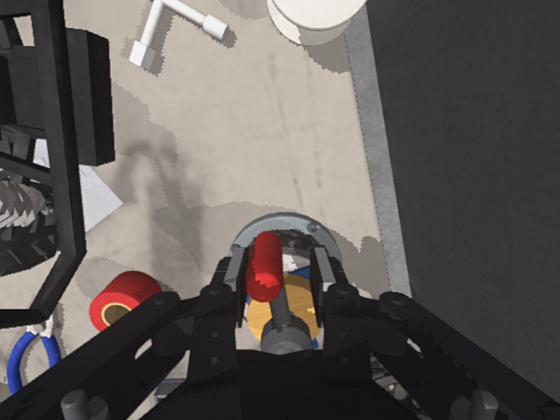

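Emit:
drive_tool(
  commands=[
    {"linear": [0, 0.007, 0], "dr": [0, 0, 3], "jaw": 0.62},
    {"linear": [-0.0005, 0.007, 0], "dr": [0, 0, 4], "jaw": 0.62},
    {"linear": [-0.0005, 0.007, 0], "dr": [0, 0, 4], "jaw": 0.62},
  ],
)

```text
clock: 5.35
tcp_pos: [0.5874, -0.0198, 0.1203]
orientation: [-2.668, -1.654, 0.038]
contact_force: [-5.6, 2.9, 5.5]
grip_width: 0.0325
```

```bash
python3 -c "
from h import *
arc()"
```

```text
t 5.35 p [ 0.5874 -0.0198  0.1203] F [-5.6  2.9  5.5] w 0.0325
[[ 0.444  0.896 -0.022]
 [ 0.896 -0.445 -0.011]
 [-0.019 -0.014 -1.   ]]
theta 66.82072026416931 rho 0.07095964912755745 toolx ang 63.59062104551699 F tool [-0.04 -6.35 -5.38] moment [ 0.6   1.17 -0.02]
```

Emit:
drive_tool(
  commands=[
    {"linear": [-0.0005, 0.006, -0.0005], "dr": [0, 0, 3], "jaw": 0.62},
    {"linear": [-0.0005, 0.006, -0.0005], "dr": [-0.5, 0, 3], "jaw": 0.62},
  ],
)

```text
clock: 5.6
tcp_pos: [0.5943, -0.0232, 0.1204]
orientation: [2.753, 1.511, -0.04]
contact_force: [-4.7, 3.5, 3.4]
grip_width: 0.0323
```

```bash
python3 -c "
from h import *
arc()"
```

```text
t 5.6 p [ 0.5943 -0.0232  0.1204] F [-4.7  3.5  3.4] w 0.0323
[[ 0.537  0.843 -0.022]
 [ 0.843 -0.537 -0.013]
 [-0.022 -0.011 -1.   ]]
theta 60.60235067847252 rho 0.07090175976989654 toolx ang 57.51058515573345 F tool [ 0.34 -5.89 -3.34] moment [ 0.71  1.11 -0.04]
```

Emit:
drive_tool(
  commands=[
    {"linear": [-0.0005, 0.006, -0.001], "dr": [-0.5, 0, 3], "jaw": 0.62},
    {"linear": [-0.0005, 0.006, -0.001], "dr": [-0.5, 0, 3], "jaw": 0.62},
  ],
)

```text
clock: 5.85
tcp_pos: [0.5998, -0.0271, 0.1207]
orientation: [2.82, 1.36, -0.036]
contact_force: [-3.9, 4.4, -1.0]
grip_width: 0.0327
```

```bash
python3 -c "
from h import *
arc()"
```

```text
t 5.85 p [ 0.5998 -0.0271  0.1207] F [-3.9  4.4 -1. ] w 0.0327
[[ 0.622  0.782 -0.016]
 [ 0.782 -0.623 -0.02 ]
 [-0.025 -0.    -1.   ]]
theta 55.16099237973903 rho 0.07057785460408861 toolx ang 51.4880454450986 F tool [ 1.06 -5.78  0.93] moment [ 0.97  0.91 -0.03]
```

Emit:
drive_tool(
  commands=[
    {"linear": [-0.0005, 0.006, -0.001], "dr": [0, 0.5, 3], "jaw": 0.62},
    {"linear": [-0.0005, 0.006, -0.0005], "dr": [0, 0.5, 3], "jaw": 0.62},
  ],
)

```text
clock: 6.1
tcp_pos: [0.6046, -0.0308, 0.1205]
orientation: [-2.894, -1.214, 0.02]
contact_force: [-3.8, 4.8, 1.7]
grip_width: 0.0326
```

```bash
python3 -c "
from h import *
arc()"
```

```text
t 6.1 p [ 0.6046 -0.0308  0.1205] F [-3.8  4.8  1.7] w 0.0326
[[ 0.701  0.713 -0.013]
 [ 0.713 -0.701 -0.002]
 [-0.01  -0.008 -1.   ]]
theta 50.25459513733657 rho 0.07049384087095847 toolx ang 45.51872668395765 F tool [ 0.72 -6.12 -1.63] moment [ 1.    0.78 -0.04]
```

Emit:
drive_tool(
  commands=[
    {"linear": [-0.0005, 0.006, -0.0005], "dr": [0, 0.5, 3], "jaw": 0.62},
    {"linear": [-0.0005, 0.006, -0.0005], "dr": [0, 0.5, 3], "jaw": 0.62},
  ],
)

```text
clock: 6.35
tcp_pos: [0.6094, -0.0352, 0.1204]
orientation: [-2.941, -1.057, 0.001]
contact_force: [-3.5, 5.1, 0.9]
grip_width: 0.0324
```

```bash
python3 -c "
from h import *
arc()"
```

```text
t 6.35 p [ 0.6094 -0.0352  0.1204] F [-3.5  5.1  0.9] w 0.0324
[[ 0.771  0.636 -0.006]
 [ 0.636 -0.771  0.015]
 [ 0.005 -0.016 -1.   ]]
theta 44.94244048782881 rho 0.07046267125950038 toolx ang 39.53365517651364 F tool [ 0.56 -6.19 -0.82] moment [ 1.02  0.74 -0.06]
```

Steady 6 N drag; the stop is still ahead.

Emit:
drive_tool(
  commands=[
    {"linear": [-0.0005, 0.007, -0.0005], "dr": [0, 0, 2], "jaw": 0.62},
    {"linear": [-0.0005, 0.006, -0.0005], "dr": [0, 0, 3], "jaw": 0.62},
  ],
)

```text
clock: 6.6
tcp_pos: [0.6143, -0.0404, 0.1203]
orientation: [-2.977, -0.927, 0.008]
contact_force: [-4.1, 4.9, 0.7]
grip_width: 0.0328
```

```bash
python3 -c "
from h import *
arc()"
```

```text
t 6.6 p [ 0.6143 -0.0404  0.1203] F [-4.1  4.9  0.7] w 0.0328
[[ 0.823  0.568 -0.012]
 [ 0.568 -0.823  0.021]
 [ 0.002 -0.024 -1.   ]]
theta 39.11644123492409 rho 0.07062715983708931 toolx ang 34.602701461257354 F tool [-0.63 -6.38 -0.58] moment [1.   0.72 0.04]
```

Emit:
drive_tool(
  commands=[
    {"linear": [-0.0005, 0.006, -0.0005], "dr": [0, 0, 2], "jaw": 0.62},
    {"linear": [-0.0005, 0.006, -0.0005], "dr": [0, 0, 3], "jaw": 0.62},
  ],
)

```text
clock: 6.85
tcp_pos: [0.6157, -0.0434, 0.1199]
orientation: [-3.003, -0.797, 0.022]
contact_force: [-12.9, 11.9, 8.1]
grip_width: 0.0328
```

```bash
python3 -c "
from h import *
arc()"
```

```text
t 6.85 p [ 0.6157 -0.0434  0.1199] F [-12.9  11.9   8.1] w 0.0328
[[ 0.868  0.496 -0.022]
 [ 0.496 -0.868  0.029]
 [-0.005 -0.037 -0.999]]
theta 36.525169343560634 rho 0.06994283812026168 toolx ang 29.734296826276186 F tool [ -5.35 -17.08  -7.46] moment [2.68 2.87 0.15]
```

Emit:
drive_tool(
  commands=[
    {"linear": [0, -0.004, 0], "dr": [-0.7, 0, 0], "jaw": 0.62},
    {"linear": [0, -0.003, 0], "dr": [-0.7, 0, 0], "jaw": 0.62},
  ],
)

```text
clock: 7.1
tcp_pos: [0.6118, -0.0364, 0.1199]
orientation: [-3.026, -0.805, 0.013]
contact_force: [0.9, 0.4, -1.2]
grip_width: 0.0323
```

```bash
python3 -c "
from h import *
arc(); snap('wrist','w7')"
```

```text
t 7.1 p [ 0.6118 -0.0364  0.1199] F [ 0.9  0.4 -1.2] w 0.0323
[[ 0.868  0.497 -0.011]
 [ 0.497 -0.868  0.008]
 [-0.006 -0.012 -1.   ]]
theta 42.897995875984215 rho 0.07136058816082058 toolx ang 29.777012617523603 F tool [0.98 0.06 1.24] moment [-0.01 -0.01  0.02]
```

View pics/w7.png

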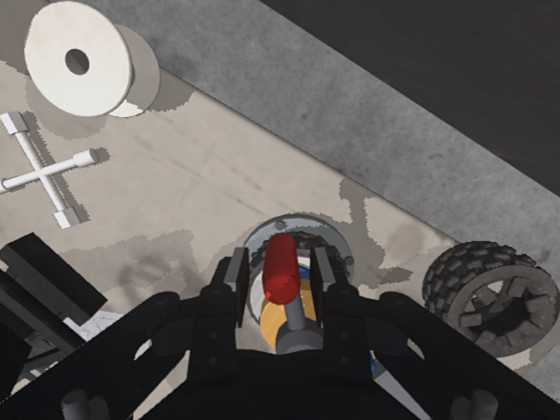

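Emit:
drive_tool(
  commands=[
    {"linear": [0, 0, -0.015], "dr": [0, 0, 0], "jaw": 0.62},
    {"linear": [0, 0, -0.02], "dr": [0, 0, 0], "jaw": 0.62},
    {"linear": [0, 0, -0.025], "dr": [0, 0, 0], "jaw": 0.62},
    {"linear": [0, 0, -0.03], "dr": [0, 0, 0], "jaw": 0.62},
  ],
)

```text
clock: 7.65
tcp_pos: [0.6123, -0.0383, 0.2136]
orientation: [-3.028, -0.804, 0.016]
contact_force: [0.4, 0.2, -0.0]
grip_width: 0.0324
```

```bash
python3 -c "
from h import *
arc(); snap('wrist','w8'); snap('top','t8'); plan([.562,-.16,.22],2,4)"
```

```text
t 7.65 p [ 0.6123 -0.0383  0.2136] F [ 0.4  0.2 -0. ] w 0.0324
[[ 0.868  0.496 -0.012]
 [ 0.496 -0.868  0.006]
 [-0.007 -0.011 -1.   ]]
theta 41.47994648766446 rho 0.07046205552114151 toolx ang 29.751011656903593 F tool [0.45 0.07 0.02] moment [-0.   -0.02 -0.01]
total turn tool [ -0.4   -0.2  -62.26]
0 [-0.0266  0.0198 -0.0009] [ -0.1   -0.05 -15.57]
1 [-0.0309  0.012  -0.0008] [ -0.1   -0.05 -15.57]
2 [-0.033   0.0032 -0.0008] [ -0.1   -0.05 -15.57]
3 [-0.0327 -0.0057 -0.0007] [ -0.1   -0.05 -15.57]
```

View pics/w8.png

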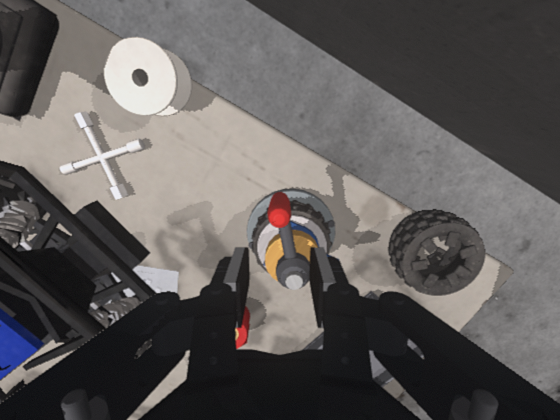

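```bash
python3 -c "
from h import *
plan([.562,-.13,.2],2,7)"
```

```text
total turn tool [ -0.4   -0.2  -62.26]
0 [-0.0131  0.0076  0.0024] [-0.06 -0.03 -8.89]
1 [-0.0141  0.0055  0.0024] [-0.06 -0.03 -8.89]
2 [-0.0148  0.0033  0.0024] [-0.06 -0.03 -8.89]
3 [-0.0151  0.0009  0.0024] [-0.06 -0.03 -8.89]
4 [-0.0151 -0.0014  0.0024] [-0.06 -0.03 -8.89]
5 [-0.0147 -0.0037  0.0024] [-0.06 -0.03 -8.89]
6 [-0.0139 -0.0059  0.0024] [-0.06 -0.03 -8.89]
```

Emit:
drive_tool(
  commands=[
    {"linear": [-0.013, 0.008, 0], "dr": [0, 0, -8.9], "jaw": 0.62},
    {"linear": [-0.014, 0.006, 0], "dr": [0, 0, -8.9], "jaw": 0.55},
    {"linear": [-0.015, 0.003, 0], "dr": [0, 0, -8.9], "jaw": 0.55},
    {"linear": [-0.015, 0.001, 0], "dr": [0, 0, -8.9], "jaw": 0.55},
    {"linear": [-0.015, -0.001, 0], "dr": [0, 0, -8.9], "jaw": 0.55},
    {"linear": [-0.015, -0.004, 0], "dr": [0, 0, -8.9], "jaw": 0.55},
    {"linear": [-0.014, -0.006, 0], "dr": [0, 0, -8.9], "jaw": 0.55},
    {"linear": [0, 0, 0], "dr": [0, 0, 0], "jaw": 0.55},
  ],
)

```text
clock: 8.75
tcp_pos: [0.5631, -0.1387, 0.221]
orientation: [-2.148, -2.292, -0.005]
contact_force: [0.1, 0.4, 0.8]
grip_width: 0.0382
```

```bash
python3 -c "
from h import *
st(); snap('wrist','w9'); snap('top','t9');crop('w9',190,120,390,270,4,'w9c');plan([.562,-.13,.2],2,1)"
```

```text
t 8.75 p [ 0.5631 -0.1387  0.221 ] F [0.1 0.4 0.8] w 0.0382
[[-0.065  0.998  0.002]
 [ 0.998  0.065  0.003]
 [ 0.003  0.002 -1.   ]]
total turn tool [ 0.15 -0.2   1.77]
0 [ 0.0068 -0.0015  0.0211] [ 0.15 -0.2   1.77]
```

View pics/w9c.png

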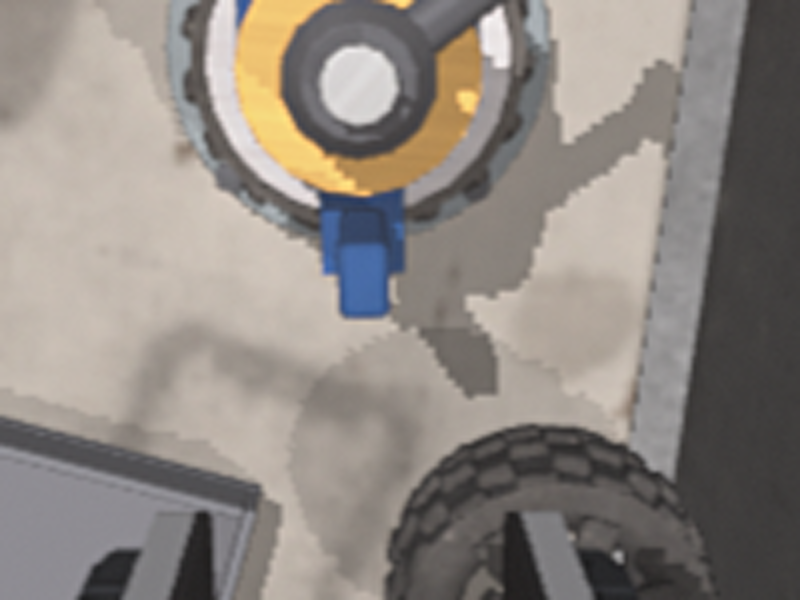

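```bash
python3 -c "
from h import *
W=lambda u,v,z: atz('w9',190+u/4,120+v/4,z)
c=[W(*p,.107) for p in [(341,244),(388,243),(388,317),(341,317)]]
for i in range(4): print(c[i],np.linalg.norm(c[i]-c[(i+1)%4]))
print(np.mean(c,0)); print('spindle',W(359,86,.125),W(359,86,.119))
# tab base bracket (flange part) edges z .062: left 323,195->323,272 right 403,195->403,272
print([W(*p,.062) for p in [(322,272),(403,272)]])
print('handle',proj('w9',[.56,-.085,.119])*4-[760,480])
"
```

```text
[ 0.55815175 -0.11995516  0.107     ] 0.010473592945695496
[ 0.56858669 -0.11905618  0.107     ] 0.017117453803478077
[ 0.56982994 -0.13612842  0.107     ] 0.01067106950751928
[ 0.55918079 -0.13681209  0.107     ] 0.016888311665096793
[ 0.56393729 -0.12798796  0.107     ]
spindle [ 0.55972096 -0.08384369  0.125     ] [ 0.55978    -0.08432281  0.119     ]
[array([ 0.55374652, -0.13745852,  0.062     ]), array([ 0.57506706, -0.13608775,  0.062     ])]
handle [359.85736837  89.44596533]
```

```bash
python3 -c "
from h import *
crop('t9',220,130,420,290,4,'t9c')"
```

```text
(no output)
```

View pics/t9c.png

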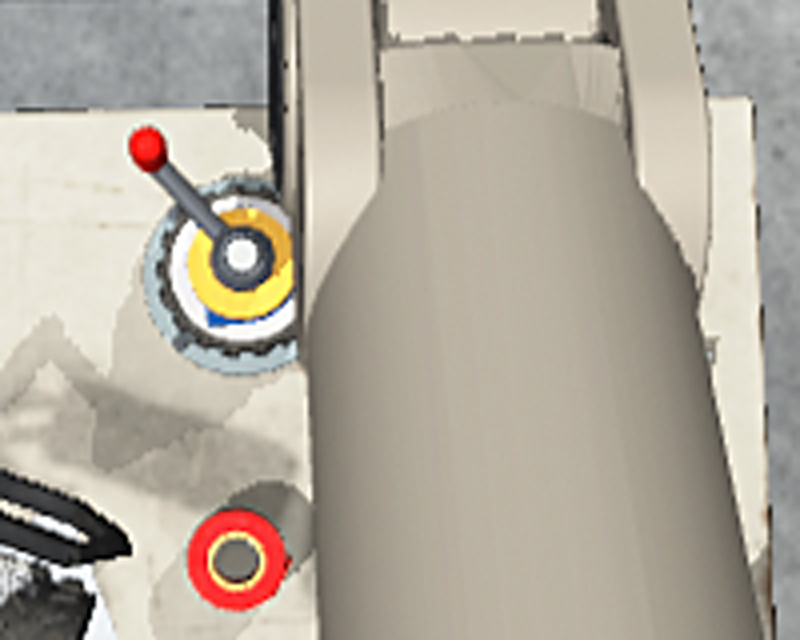

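Emit:
drive_tool(
  commands=[
    {"linear": [0.005, 0, 0.02], "dr": [0, 0, 0], "jaw": 0.55},
    {"linear": [0.004, 0, 0.025], "dr": [0, 0, 0], "jaw": 0.55},
    {"linear": [0, 0, 0.025], "dr": [0, 0, 0], "jaw": 0.55},
    {"linear": [0, 0, 0.015], "dr": [0, 0, 0], "jaw": 0.55},
    {"linear": [0, 0, 0], "dr": [0, 0, 0], "jaw": 0.55},
  ],
)

```text
clock: 9.48
tcp_pos: [0.5669, -0.1225, 0.1353]
orientation: [2.153, 2.285, 0.012]
contact_force: [0.0, -0.3, -0.0]
grip_width: 0.0381
```

```bash
python3 -c "
from h import *
st(); plan([.5635,-.129,.076],4.2,1);snap('wrist','w10');crop('w10',190,180,390,330,4,'w10c')"
```

```text
t 9.475 p [ 0.5669 -0.1225  0.1353] F [ 0.  -0.3 -0. ] w 0.0381
[[-0.059  0.998  0.007]
 [ 0.998  0.059  0.005]
 [ 0.004  0.007 -1.   ]]
total turn tool [ 0.4  -0.24 -0.8 ]
0 [-0.0065 -0.0042  0.0593] [ 0.4  -0.24 -0.8 ]
```

View pics/w10c.png

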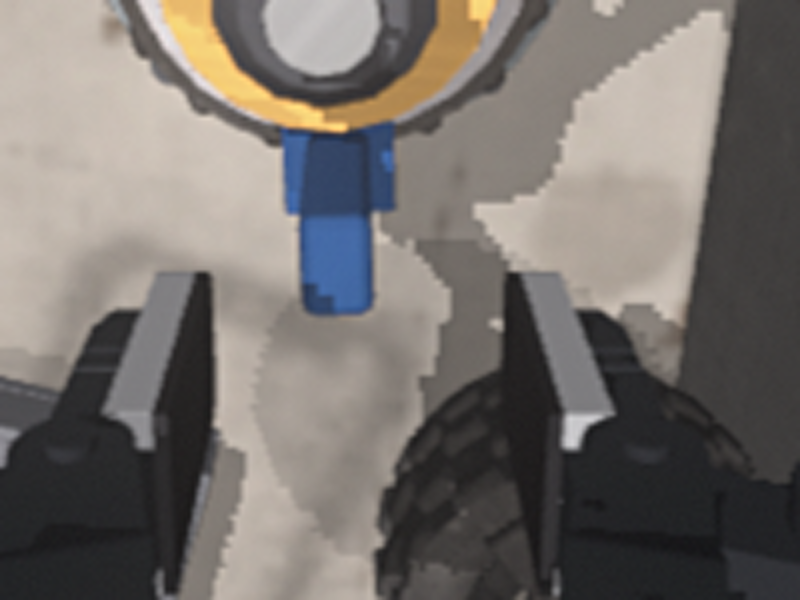

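Emit:
drive_tool(
  commands=[
    {"linear": [-0.006, -0.004, 0.005], "dr": [0.4, 0, -0.8], "jaw": 0.55},
    {"linear": [0, 0, 0.015], "dr": [0, 0, 0], "jaw": 0.55},
    {"linear": [0, 0, 0], "dr": [0, 0, 0], "jaw": 0.55},
  ],
)

```text
clock: 9.9
tcp_pos: [0.5649, -0.1297, 0.1166]
orientation: [2.138, 2.301, 0.008]
contact_force: [0.3, 0.4, 0.2]
grip_width: 0.0383
```

```bash
python3 -c "
from h import *
st(); plan([.5635,-.129,.076],4.2,1)"
```

```text
t 9.9 p [ 0.5649 -0.1297  0.1166] F [0.3 0.4 0.2] w 0.0383
[[-0.073  0.997  0.004]
 [ 0.997  0.073  0.003]
 [ 0.003  0.004 -1.   ]]
total turn tool [ 0.22 -0.16 -0.01]
0 [ 0.0006 -0.0015  0.0406] [ 0.22 -0.16 -0.01]
```

Emit:
drive_tool(
  commands=[
    {"linear": [0, -0.001, 0.015], "dr": [0, 0, 0], "jaw": 0.55},
    {"linear": [0, 0, 0.015], "dr": [0, 0, 0], "jaw": 0.55},
    {"linear": [0, 0, 0.008], "dr": [0, 0, 0], "jaw": 0.55},
    {"linear": [0, 0, 0], "dr": [0, 0, 0], "jaw": 0.55},
  ],
)

```text
clock: 10.4
tcp_pos: [0.5636, -0.1295, 0.0754]
orientation: [-2.139, -2.301, -0.007]
contact_force: [0.2, 0.5, 0.1]
grip_width: 0.0386
```

```bash
python3 -c "
from h import *
st(); plan([.5635,-.129,.076],4.2,1);snap('wrist','w11');snap('side','s11');crop('w11',190,180,390,330,4,'w11c');crop('s11',220,120,360,270,4,'s11c')"
```

```text
t 10.4 p [ 0.5636 -0.1295  0.0754] F [0.2 0.5 0.1] w 0.0386
[[-0.073  0.997  0.003]
 [ 0.997  0.073  0.003]
 [ 0.003  0.003 -1.   ]]
total turn tool [ 0.18 -0.18 -0.02]
0 [ 0.0005 -0.0001 -0.0006] [ 0.18 -0.18 -0.02]
```

View pics/w11c.png

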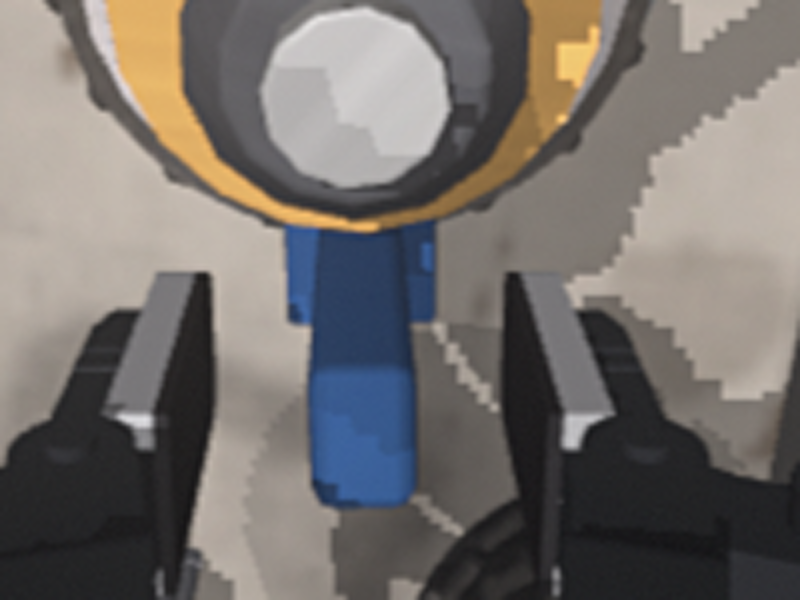

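View pics/s11c.png

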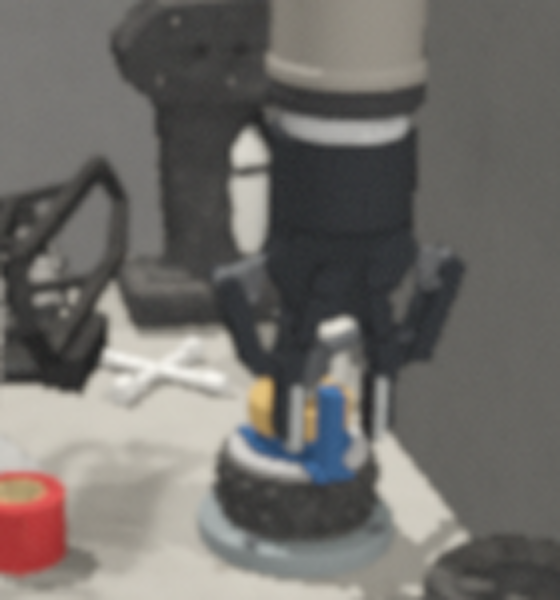

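Emit:
drive_tool(
  commands=[
    {"linear": [0, 0, 0], "dr": [0, 0, 0], "jaw": 0.75},
    {"linear": [0, 0, 0], "dr": [0, 0, 0], "jaw": 0.85},
    {"linear": [0, 0, 0], "dr": [0, 0, 0], "jaw": 1},
    {"linear": [0, 0, 0], "dr": [0, 0, 0], "jaw": 1},
    {"linear": [0, 0, 0], "dr": [0, 0, 0], "jaw": 1},
  ],
  force=40,
)

```text
clock: 11.12
tcp_pos: [0.5648, -0.1297, 0.0774]
orientation: [2.137, 2.299, 0.01]
contact_force: [-0.2, -0.5, -0.7]
grip_width: 0.011
```

```bash
python3 -c "
from h import *
st()"
```

```text
t 11.125 p [ 0.5648 -0.1297  0.0774] F [-0.2 -0.5 -0.7] w 0.011
[[-0.073  0.997  0.006]
 [ 0.997  0.073  0.003]
 [ 0.002  0.006 -1.   ]]
```

Emit:
drive_tool(
  commands=[
    {"linear": [-0.006, 0, 0], "dr": [0, 0, 0], "jaw": 1},
    {"linear": [-0.006, 0, 0], "dr": [0, 0, 0], "jaw": 1},
  ],
)

```text
clock: 11.38
tcp_pos: [0.5658, -0.1418, 0.0773]
orientation: [2.136, 2.3, 0.01]
contact_force: [0.6, -0.1, -0.8]
grip_width: 0.0114
```

```bash
python3 -c "
from h import *
st();snap('side','s12');crop('s12',220,120,360,270,4,'s12c')"
```

```text
t 11.375 p [ 0.5658 -0.1418  0.0773] F [ 0.6 -0.1 -0.8] w 0.0114
[[-0.074  0.997  0.006]
 [ 0.997  0.074  0.003]
 [ 0.003  0.006 -1.   ]]
```

View pics/s12c.png

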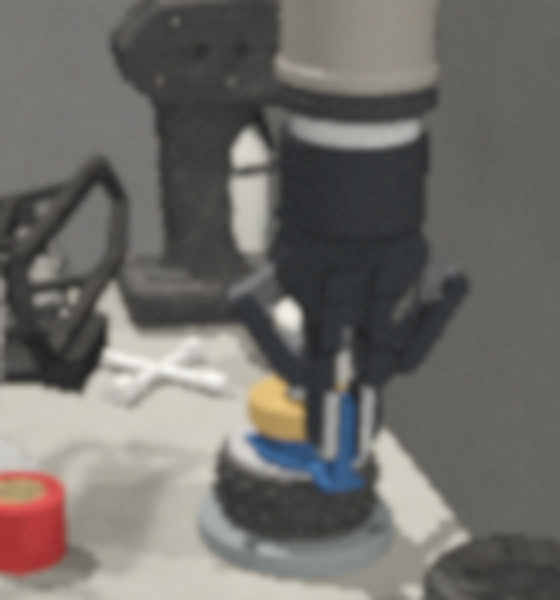

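Emit:
drive_tool(
  commands=[
    {"linear": [-0.008, 0, 0], "dr": [0, 0, 0], "jaw": 1},
    {"linear": [-0.008, 0, 0], "dr": [0, 0, 0], "jaw": 1},
    {"linear": [-0.008, 0, 0], "dr": [0, 0, 0], "jaw": 1},
  ],
)

```text
clock: 11.8
tcp_pos: [0.5677, -0.1683, 0.0773]
orientation: [2.138, 2.299, 0.01]
contact_force: [-0.5, 0.8, -0.2]
grip_width: 0.0115
```

```bash
python3 -c "
from h import *
st()"
```

```text
t 11.8 p [ 0.5677 -0.1683  0.0773] F [-0.5  0.8 -0.2] w 0.0115
[[-0.072  0.997  0.006]
 [ 0.997  0.072  0.003]
 [ 0.002  0.006 -1.   ]]
```

Emit:
drive_tool(
  commands=[
    {"linear": [-0.008, 0, 0], "dr": [0, 0, 0], "jaw": 1},
    {"linear": [-0.008, 0, 0], "dr": [0, 0, 0], "jaw": 1},
    {"linear": [-0.008, 0, 0], "dr": [0, 0, 0], "jaw": 1},
    {"linear": [-0.006, 0, 0], "dr": [0, 0, 0], "jaw": 1},
  ],
)

```text
clock: 12.3
tcp_pos: [0.5697, -0.2014, 0.077]
orientation: [2.139, 2.297, 0.009]
contact_force: [-1.0, -0.2, -1.6]
grip_width: 0.0115
```

```bash
python3 -c "
from h import *
st();snap('side','s13');crop('s13',220,120,400,270,4,'s13c')"
```

```text
t 12.3 p [ 0.5697 -0.2014  0.077 ] F [-1.  -0.2 -1.6] w 0.0115
[[-0.071  0.997  0.006]
 [ 0.997  0.071  0.002]
 [ 0.002  0.006 -1.   ]]
```

View pics/s13c.png

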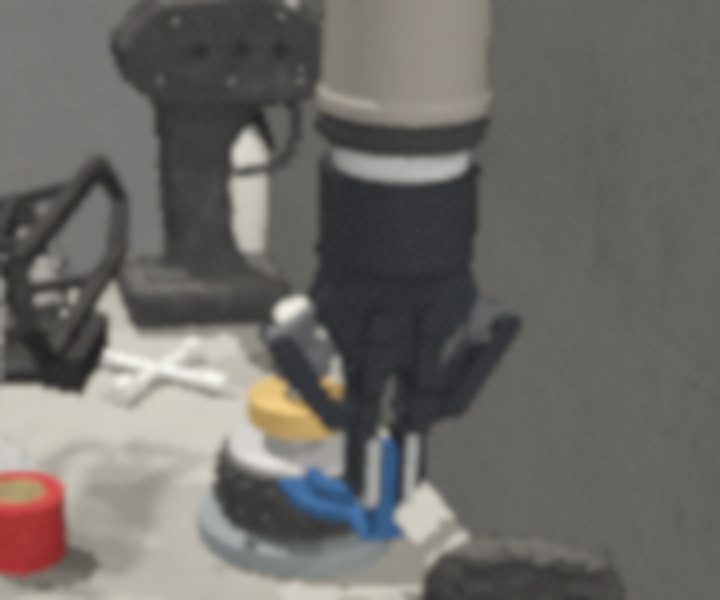

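Emit:
drive_tool(
  commands=[
    {"linear": [-0.004, 0, -0.004], "dr": [0, 0, 0], "jaw": 1},
    {"linear": [-0.004, 0, -0.015], "dr": [0, 0, 0], "jaw": 1},
    {"linear": [0, 0, -0.025], "dr": [0, 0, 0], "jaw": 1},
    {"linear": [0, 0, -0.025], "dr": [0, 0, 0], "jaw": 1},
  ],
)

```text
clock: 12.85
tcp_pos: [0.5688, -0.2107, 0.1481]
orientation: [-2.141, -2.299, -0.006]
contact_force: [0.8, 0.3, -1.2]
grip_width: 0.011
```

```bash
python3 -c "
from h import *
st();snap('top','t14');crop('t14',220,130,420,290,4,'t14c');plan([.441,-.296,.14],-12.7,6)"
```

```text
t 12.85 p [ 0.5688 -0.2107  0.1481] F [ 0.8  0.3 -1.2] w 0.011
[[-0.071  0.997  0.003]
 [ 0.997  0.071  0.003]
 [ 0.003  0.003 -1.   ]]
total turn tool [ 0.45 -0.1  16.78]
0 [-0.0126 -0.0226  0.0018] [ 0.07 -0.02  2.8 ]
1 [-0.0136 -0.022   0.0018] [ 0.07 -0.02  2.8 ]
2 [-0.0147 -0.0213  0.0019] [ 0.07 -0.02  2.8 ]
3 [-0.0157 -0.0205  0.0019] [ 0.07 -0.02  2.8 ]
4 [-0.0167 -0.0197  0.0019] [ 0.07 -0.02  2.8 ]
5 [-0.0176 -0.0189  0.002 ] [ 0.07 -0.02  2.8 ]
```

View pics/t14c.png

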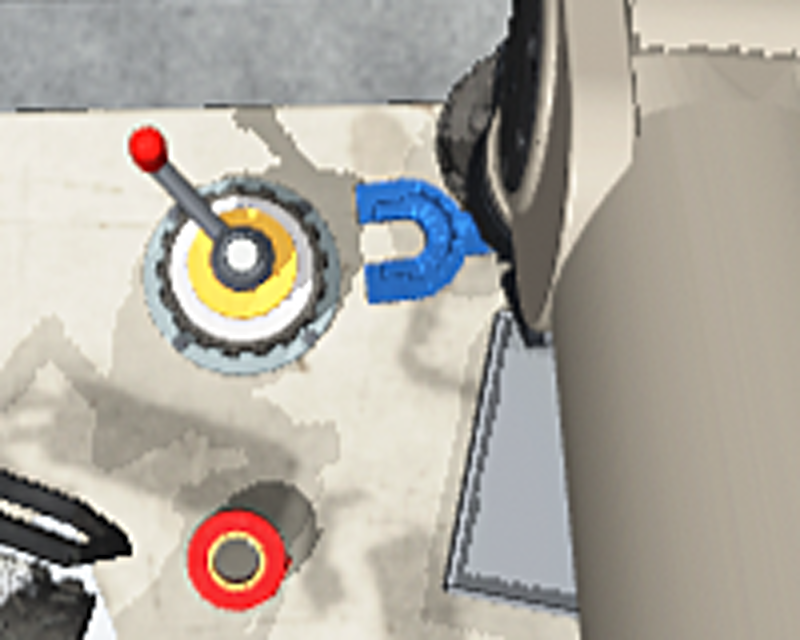

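Plate is clear of the stand and held level; lever unchanged. Now to above the tray.

Emit:
drive_tool(
  commands=[
    {"linear": [-0.013, -0.023, 0], "dr": [0, 0, 2.8], "jaw": 1},
    {"linear": [-0.014, -0.022, 0], "dr": [0, 0, 2.8], "jaw": 1},
    {"linear": [-0.015, -0.021, 0], "dr": [0, 0, 2.8], "jaw": 1},
    {"linear": [-0.016, -0.02, 0], "dr": [0, 0, 2.8], "jaw": 1},
    {"linear": [-0.017, -0.02, 0], "dr": [0, 0, 2.8], "jaw": 1},
    {"linear": [-0.018, -0.019, 0], "dr": [0, 0, 2.8], "jaw": 1},
    {"linear": [0, 0, 0], "dr": [0, 0, 0], "jaw": 1},
  ],
)

```text
clock: 13.78
tcp_pos: [0.4286, -0.3043, 0.1506]
orientation: [2.475, 1.93, 0.009]
contact_force: [1.4, 0.1, -0.7]
grip_width: 0.0114
```

```bash
python3 -c "
from h import *
st();snap('wrist','w15');snap('side','s15');plan([.441,-.296,.07],-12.7,1)"
```

```text
t 13.775 p [ 0.4286 -0.3043  0.1506] F [ 1.4  0.1 -0.7] w 0.0114
[[ 0.244  0.97   0.006]
 [ 0.97  -0.244  0.001]
 [ 0.002  0.006 -1.   ]]
total turn tool [ 0.46 -0.17 -1.15]
0 [0.0085 0.0072 0.081 ] [ 0.46 -0.17 -1.15]
```

View pics/w15.png

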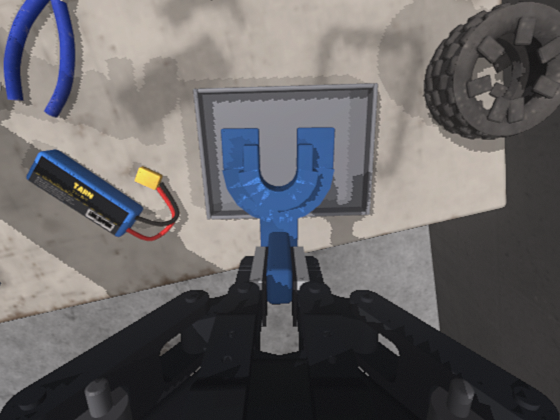

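View pics/s15.png

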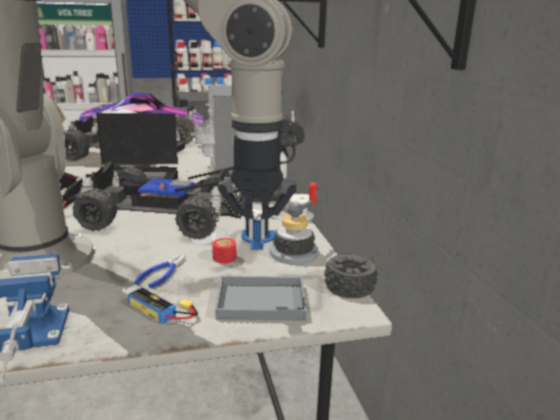

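```bash
python3 -c "
from h import *
print(proj('s15',[.4286,-.3043,.15]),proj('s15',[.4475,-.2675,.0]))
c=[atz('w15',*p,.022) for p in [(196,91),(377,85),(375,213),(209,217)]]
for i in range(4): print(c[i],np.linalg.norm(c[i]-c[(i+1)%4]))
print(np.mean(c,0))
"
```

```text
[255.6487146  238.06589143] [261.2483083  301.81601052]
[ 0.38290341 -0.19502152  0.022     ] 0.15586623370781444
[ 0.53517511 -0.22830231  0.022     ] 0.11635689230493497
[ 0.51600081 -0.34306847  0.022     ] 0.16209373513837627
[ 0.35793255 -0.30716854  0.022     ] 0.11489341394063897
[ 0.44800297 -0.26839021  0.022     ]
```

Tray centre confirmed at (0.448, -0.268). Correct and descend.

Emit:
drive_tool(
  commands=[
    {"linear": [0.008, 0.007, 0.01], "dr": [0.3, 0, -1.1], "jaw": 1},
    {"linear": [0, 0, 0.02], "dr": [0, 0, 0], "jaw": 1},
    {"linear": [0, 0, 0.025], "dr": [0, 0, 0], "jaw": 1},
    {"linear": [0, 0, 0.025], "dr": [0, 0, 0], "jaw": 1},
    {"linear": [0, 0, 0], "dr": [0, 0, 0], "jaw": 1},
  ],
)

```text
clock: 14.5
tcp_pos: [0.448, -0.2901, 0.0671]
orientation: [2.44, 1.978, 0.014]
contact_force: [0.1, -0.3, -1.1]
grip_width: 0.0112
```

```bash
python3 -c "
from h import *
st();plan([.441,-.296,.027],-12.7,1);snap('wrist','w16')"
```

```text
t 14.5 p [ 0.448  -0.2901  0.0671] F [ 0.1 -0.3 -1.1] w 0.0112
[[ 0.207  0.978  0.007]
 [ 0.978 -0.207  0.005]
 [ 0.007  0.006 -1.   ]]
total turn tool [ 0.34 -0.39  0.74]
0 [-0.0075 -0.0059  0.04  ] [ 0.34 -0.39  0.74]
```

View pics/w16.png

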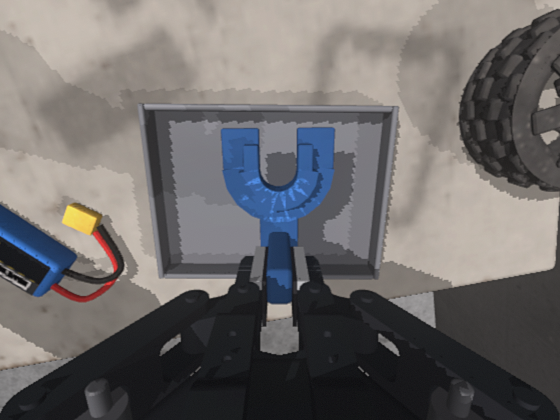

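Emit:
drive_tool(
  commands=[
    {"linear": [-0.007, -0.004, 0.008], "dr": [0.3, -0.3, 0.5], "jaw": 1},
    {"linear": [0, 0, 0.015], "dr": [0, 0, 0], "jaw": 1},
    {"linear": [0, 0, 0.006], "dr": [0, 0, 0], "jaw": 1},
    {"linear": [0, 0, 0], "dr": [0, 0, 0], "jaw": 1},
  ],
)

```text
clock: 15.05
tcp_pos: [0.4454, -0.2973, 0.0391]
orientation: [2.445, 1.965, 0.006]
contact_force: [1.1, 0.1, -1.0]
grip_width: 0.0112
```

```bash
python3 -c "
from h import *
st();plan([.441,-.296,.024],-12.7,1)"
```

```text
t 15.05 p [ 0.4454 -0.2973  0.0391] F [ 1.1  0.1 -1. ] w 0.0112
[[ 0.215  0.977  0.006]
 [ 0.977 -0.215 -0.002]
 [-0.     0.006 -1.   ]]
total turn tool [0.34 0.02 0.26]
0 [ 0.0003 -0.0047  0.0151] [0.34 0.02 0.26]
```

Emit:
drive_tool(
  commands=[
    {"linear": [0.001, -0.002, 0.006], "dr": [0.3, 0, 0], "jaw": 1},
    {"linear": [0, 0, 0.004], "dr": [0, 0, 0], "jaw": 1},
  ],
)

```text
clock: 15.3
tcp_pos: [0.444, -0.296, 0.0291]
orientation: [2.448, 1.966, 0.001]
contact_force: [-0.7, 0.0, -1.7]
grip_width: 0.0109
```

Emit:
drive_tool(
  commands=[
    {"linear": [0, 0, 0.002], "dr": [0, 0, 0], "jaw": 1},
  ],
)

```text
clock: 15.42
tcp_pos: [0.4441, -0.296, 0.0269]
orientation: [2.448, 1.967, 0.001]
contact_force: [0.5, -0.6, -1.2]
grip_width: 0.0114
```

Emit:
drive_tool(
  commands=[
    {"linear": [0, 0, 0.002], "dr": [0, 0, 0], "jaw": 1},
  ],
)

```text
clock: 15.55
tcp_pos: [0.4441, -0.296, 0.0248]
orientation: [2.448, 1.966, 0.001]
contact_force: [0.2, 0.0, -1.3]
grip_width: 0.0114
```

Emit:
drive_tool(
  commands=[
    {"linear": [0, 0, 0.0015], "dr": [0, 0, 0], "jaw": 1},
  ],
)

```text
clock: 15.68
tcp_pos: [0.4441, -0.2962, 0.0241]
orientation: [2.448, 1.966, 0.0]
contact_force: [-5.4, 3.3, 23.0]
grip_width: 0.0115
```

```bash
python3 -c "
from h import *
st();snap('side','s17');crop('s17',200,230,340,340,5,'s17c')"
```

```text
t 15.675 p [ 0.4441 -0.2962  0.0241] F [-5.4  3.3 23. ] w 0.0115
[[ 0.216  0.976  0.001]
 [ 0.976 -0.216 -0.001]
 [-0.001  0.001 -1.   ]]
```

View pics/s17c.png

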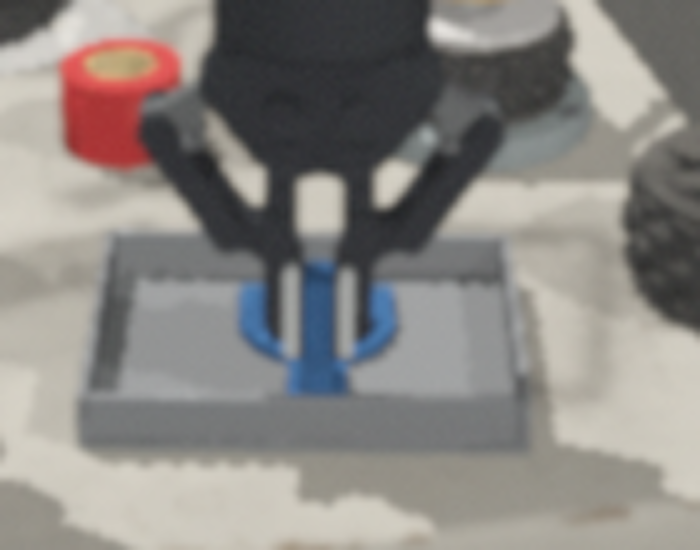

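Emit:
drive_tool(
  commands=[
    {"linear": [0, 0, -0.0005], "dr": [0, 0, 0], "jaw": 0.95},
    {"linear": [0, 0, 0], "dr": [0, 0, 0], "jaw": 0.75},
    {"linear": [0, 0, 0], "dr": [0, 0, 0], "jaw": 0.6},
    {"linear": [0, 0, 0], "dr": [0, 0, 0], "jaw": 0.6},
    {"linear": [0, 0, -0.01], "dr": [0, 0, 0], "jaw": 0.6},
  ],
)

```text
clock: 16.35
tcp_pos: [0.4442, -0.2961, 0.0349]
orientation: [2.448, 1.966, 0.0]
contact_force: [-1.0, 0.0, 0.9]
grip_width: 0.034
```

```bash
python3 -c "
from h import *
st();snap('wrist','w18')"
```

```text
t 16.35 p [ 0.4442 -0.2961  0.0349] F [-1.   0.   0.9] w 0.034
[[ 0.216  0.976  0.001]
 [ 0.976 -0.216 -0.001]
 [-0.001  0.001 -1.   ]]
```

View pics/w18.png

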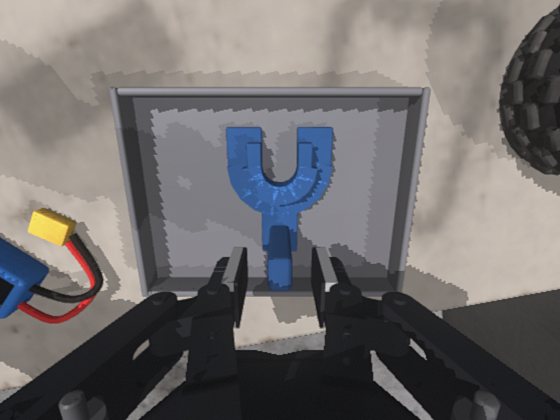

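Plate released, inside the tray and free of the walls. Retreat upward and away.

Emit:
drive_tool(
  commands=[
    {"linear": [0, 0, -0.02], "dr": [0, 0, 0], "jaw": 0.6},
    {"linear": [0, 0, -0.03], "dr": [0, 0, 0], "jaw": 0.6},
    {"linear": [0, 0, -0.04], "dr": [0, 0, 0], "jaw": 0.6},
    {"linear": [0, 0, -0.05], "dr": [0, 0, 0], "jaw": 0.6},
    {"linear": [-0.05, 0, -0.02], "dr": [0, 0, 0], "jaw": 0.6},
    {"linear": [-0.06, 0, 0], "dr": [0, 0, 0], "jaw": 0.6},
    {"linear": [-0.06, 0, 0], "dr": [0, 0, 0], "jaw": 0.6},
    {"linear": [0, 0, 0], "dr": [0, 0, 0], "jaw": 0.6},
  ],
)

```text
clock: 17.4
tcp_pos: [0.409, -0.4672, 0.2081]
orientation: [2.436, 1.964, 0.003]
contact_force: [0.1, 0.6, -0.3]
grip_width: 0.0343
```

```bash
python3 -c "
from h import *
st();snap('side','s19');snap('top','t19');crop('s19',190,150,390,320,4,'s19c');crop('t19',160,130,420,290,3,'t19c')"
```

```text
t 17.4 p [ 0.409  -0.4672  0.2081] F [ 0.1  0.6 -0.3] w 0.0343
[[ 0.212  0.977  0.01 ]
 [ 0.977 -0.212 -0.008]
 [-0.006  0.011 -1.   ]]
```

View pics/s19c.png

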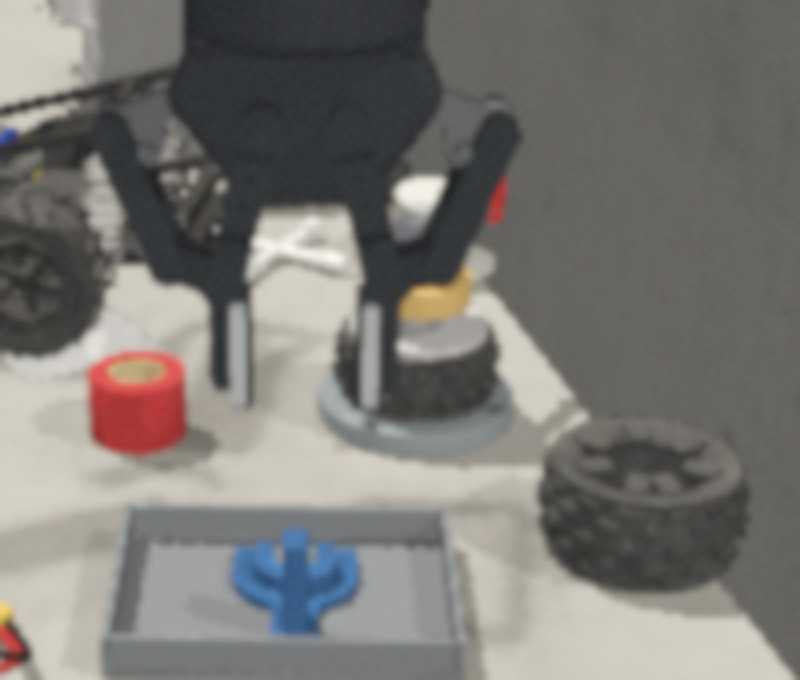

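View pics/t19c.png

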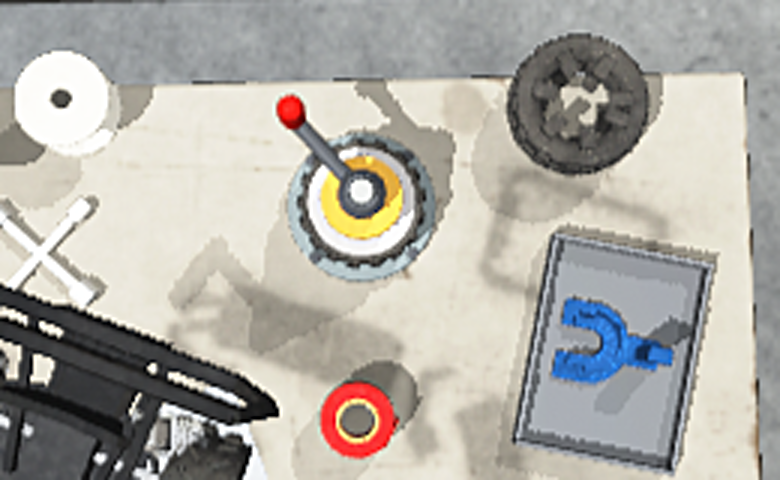

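```bash
python3 -c "
from h import *
print(job.hand_in())"
```

```text
the job is handed in; nothing more can be done
None
```

The job is done and handed in at about 17.5 s of the 70 s allowed; no verdict is reported.

- **Lever:** I pushed the red handle clockwise about 1.1 rad by my estimate, caged loosely between half-open fingers. The drag stayed at a steady 6 N until the springy stop took it to about 17 N along the push (about 19 N in all, under the 25 N limit). I then backed off without moving it back.
- **Plate:** I drew it out level by its tab for about 72 mm with no noticeable resistance. It then went into the grey tray, lying flat with the tab up and aligned with the tray. It touched the tray floor with about 23 N before I released it.
- **Last checks:** The final side and top pictures show the plate lying flat inside the walls, not touching them. The loose tyre and tape roll are within about a pixel of where they started. The spool, checked only by eye, looks undisturbed. The lever is still at its loose end. The arm is clear, with only noise-level force on it.
- **Disagreements:** In one early picture the wrist camera placed the lever handle about 6 mm away from the top camera's position. I used a position in between and it worked. Descents also drifted up to 16 mm sideways, which I corrected before each contact.

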